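Close and lock the pump cover of the puff filler

TASK

Shut the blue pump cover of the filling machine, then lock it with the red-handled key: set the key's blade in the slot of the brass stud, press the stud down and turn it a quarter turn clockwise until it springs up a little into its catch. Then hang the key back upright in its round grey stand, and leave the tubs of puffs where they are.

Things in the scene. Friction and masses are not known exactly. Their poses are not given: they have to be found in the camera images.
- base: pump housing of the filling machine, a fixed aluminium box 190 (x) x 160 (y) mm, 83 mm high, open at the top under the cover; origin at the centre of its underside on the table, z up. On its +x side stands a motor housing 100 mm high with a small hopper (to 155 mm high, x = 86 to 166 mm). The cover's hinge line runs along y at x = +85 mm, z = 83 mm
- cover (a joint): blue cover hinged on the base: 0 = shut, grows as the end towards -x of the base rises (radians, starts 0.6 to 1.1). The plate is 180 mm from hinge line to free edge, 160 mm wide, 6 mm thick, its underside in the hinge's plane. A stiff hinge keeps it where it is left; closing takes about 3 N near the free edge. Push it shut from above and behind; the stud stands out of it 85 mm from the hinge line
- stud_top (a point): brass slotted stud in the cover, head 30 mm across; the point is the centre of the head's top face, at the mouth of the slot; x runs along the slot, z out of the cover. The slot goes right across the head, 7.5 mm wide, 8 mm deep. With the cover shut the top lies 114 mm above the table and over the base's origin, less the stud's pressed depth
- plunger (a joint): how far the stud is pressed into the cover, in m: 0 = sprung out, stop at 0.015; spring 2 N at first, 9.5 N at the stop. It can turn only when pressed more than 0.012 (cover shut); in its catch it rests at about 0.007
- stud (a joint): turn of the stud, clockwise seen from above, radians: 0 = unlocked (slot along the base's x), 1.57 = stop. From about 1.4 it can spring up into the catch when the pressure is taken off; if let go earlier it is not caught. Turning is light (under 0.15 N m), but the key has about 0.15 rad of play in the slot
- key_mid (a point): centre of the key's red handle, a block 44 (x) x 14 (y) x 46 (z) mm, to be gripped across its 14 mm, z up. Key mass about 0.14 kg. Below the handle: black collar 54 mm across, its top 23 mm and its underside 28 mm below this point; then a 12 mm shaft, then the blade. At the start it hangs upright in the stand on its collar, at any of several yaws
- key_tip (a point): middle of the blade's lower edge, 62 mm straight below key_mid; the blade is 24 mm wide along the handle's x, 4 mm thick along its y, 20 mm high, with a rounded lower edge
- stand_top (a point): centre of the mouth of the key's stand, a fixed grey tube 45 mm high, 66 mm outside and 38 mm inside; the point is level with its rim. The key hangs in it with blade and shaft inside and collar on the rim: key_mid is then 28 mm above this point, and any yaw will do
- tub_mid: small clear tub of puffs with lid, 82 mm across, 66 mm high, loose, between machine and stand; origin at the centre of its underside. Not to be moved
- tub_a: clear tub of puffs, 86 mm across, 68 mm high, loose, beyond the stand; origin at the centre of its underside. Not to be moved
- tub_b: clear tub of puffs, 78 mm across, 61 mm high, loose, beside tub_a; origin at the centre of its underside. Not to be moved
Things that resemble listed ones, but are neither listed nor needed, are in the scene too. What is shaped like the part that bears stand_top but green, pink or turquoise is not meant.

How it is judged (in metres and radians):
On the way, in this order (a step that is already met when the one before it is completed fails the run):
1. the cover is shut (value of joint cover below 0.03 rad), for 0.2 s.
2. the key's blade is in the slot and presses the stud down, cover still shut (value of joint cover below 0.03 rad and value of joint plunger above 0.01 m and z of key_tip in the frame of stud_top below -0.004 m and horizontal distance between key_tip and stud_top below 0.01 m), for 0.1 s.
3. the stud is turned a quarter turn and has sprung up into its catch (value of joint stud above 1.3 rad and value of joint plunger between 0.005 and 0.0095 m), for 0.2 s.
At the end, for the whole second after the job is handed in: The cover is shut (within 0.03 rad), the stud is turned over 1.3 rad and rests in its catch (5 to 9.5 mm pressed in), and the key hangs in its stand: centred within 12 mm, collar on the rim within 5 to 6 mm of height, within 0.12 rad of upright (all of step 3 and value of joint cover below 0.03 rad and horizontal distance between key_mid and stand_top below 0.012 m and angle between key_mid's own z axis and vertical below 0.12 rad and z of key_mid in the frame of stand_top between 0.022 and 0.033 m); the robot touches nothing.
It fails at once if tub_mid is moved more than 30 mm (distance of tub_mid from where it was at the start of the episode above 0.03 m).
It fails at once if tub_a is moved more than 30 mm (distance of tub_a from where it was at the start of the episode above 0.03 m).
It fails at once if tub_b is moved more than 30 mm (distance of tub_b from where it was at the start of the episode above 0.03 m).
It also fails if it takes over 64 s, if anything falls off the work surface, if the arm or the gripper's body presses on something with over 40 N, if the wrist force passes 120 N, or if a joint passes its speed limit or range.

ROBOT

A 7-joint arm with a two-finger parallel gripper is mounted at the origin on the work surface. World frame = base frame: x ahead of the robot, y to its left, z up, the work surface at z = 0. Lengths are in mm, angles in rad, forces in N, time in s.
With the tool pointing down it reaches from about 400 to 875 mm from the base axis. Payload 4.4 kg.
Tool frame: the origin (TCP) lies at the very end of the fingers, on their centre line; the grasp point (between the pads) lies 19 mm behind it; z points along the fingers, y is the direction in which the jaws open and shut (so a half turn about z gives the same grasp; the last joint's range is limited). The gripper opens to 85 mm and grips with 20 to 120 N. Pads are 22 mm wide; open, the fingers measure 114 mm over their backs; the gripper's body (76 mm by 85 mm) begins 54 mm behind the grasp point. The pads swing forward as they close: fully open they stand 13 mm farther back than shut.
Start: joints at [-1.189, 0.628, 0.038, 1.517, -0.027, 0.996, -0.02], TCP at [281.419, 585.936, 231.313] pointing down, gripper open.
Joint ranges: [-3.06, 3.06], [-0.37, 2.12], [-1.25, 1.32], [0.18, 2.47], [-1.1, 4.24], [0.23, 1.98], [-2.94, 2.94]. Speed limits (rad/s): [2.57, 2.57, 3.14, 3.14, 3.14, 3.14, 3.14].

INTERFACE

Orientations are given as [roll, pitch, yaw] about the fixed x, y, z axes, in that order (R = Rz(yaw) Ry(pitch) Rx(roll)).
In Python, from cell import read_state, get_image, calibration, finish_job gives the robot as it stands. The module is installed in compiled form; this text tells all that it offers.
- The arm moves only by the tool apply_moves, never from a script. Its argument "increments" is a list of rows, each an object of numbers: "tx", "ty", "tz": the shift along the world's x, y, z in m; "rx", "ry", "rz": the turn, a rotation vector about the world's x, y, z in units of 5 degrees (1.0 is 5 degrees); "claw": the finger opening in m, from 0 to 0.0854. In form: [{"tx": .., "ty": .., "tz": .., "rx": .., "ry": .., "rz": .., "claw": ..}, ...]. A call has 1 to 12 rows; each row is the pose to reach, as a shift and turn from the pose commanded when the call began; what a row does not reach only later rows make up. A row lasts 1/10 s, in which the tool goes at most 50 mm and 8.59 degrees, less where a joint would pass 70% of its speed; a pose out of reach is approached as far as the arm can. A call with a gripper value outside its range is refused whole. The fingers move at their own pace and stop on an object; the grip force is fixed at half the most. Time passes only in rows, so rows that repeat a pose let the fingers close. It gives the time, the measured TCP pose, the force and the opening at its end, in the units of the state.
- read_state(): the state, without advancing time (a new reading comes with each control period).
- get_image(name): name is "scene" or "side" or "wrist"; returns the picture (400x640x3 uint8, red, green, blue); there is no depth.
- calibration(name): a dict with "camera_matrix" (3x3 intrinsics, pixels), "origin" and "attitude" of the camera in the world. Camera axes: x right, y up, looking along -z (the intrinsics and any distortion apply to the point x, -y, -z); pixel columns grow to the right and rows downward; lengths in mm; the calibration is good to about 2 mm. A picture is of the moment at which its call begins: read the wrist's pose just before it. calibration takes no time and is no camera call; for the wrist camera it gives the pose at the moment of the call.
- finish_job(): hands the job in, once; it reports no verdict.
The state is a dict: "clock": time; "qpos": joint angles; "qd": joint speeds; "tau": joint torques, N m; "eef_pos": TCP position; "tool_rot": TCP orientation; "force": force on the tool from outside, world axes, zero at the start; "torque": the same for the moment, N m; "width": finger opening in mm.
Only numpy, scipy, OpenCV 4.12 (cv2) and the standard library are available. Lean on these libraries where they do the work, as an engineer would, in place of code of your own. Each camera call takes 0.05 s, during which the arm holds its last target. There are 200 camera calls.

## Working session

There is one attempt and no reset: what is moved stays moved. The work goes in short steps, Python scripts to look and compute and a tool call to move; the robot and the scene stay as the last step left them, time stands still between calls to the robot, and variables do not carry over. Pictures are saved under pics/ and viewed, about 8 in all and at most 12, crops included, and the job is handed in when it is done.

Besides the shell and the picture viewer there is one more tool, called as name(argument=value, ...), one argument or row to a line, values as JSON. apply_moves: Moves the arm, as the interface text tells. Its arguments: {"type":"object","properties":{"increments":{"type":"array"}},"required":["increments"]}

```bash
mkdir -p pics
cat > h.py <<'E'
import numpy as np, cv2
from cell import *
def snap(n,f):
    im=get_image(n); cv2.imwrite('pics/'+f,cv2.cvtColor(im,cv2.COLOR_RGB2BGR)); return im
E
python3 - <<'E'
from h import *
print(read_state())
for n in("scene","side","wrist"):
    c=calibration(n); print(n,c)
a=snap("scene","scene0.png"); b=snap("side","side0.png")
E
```

```text
{'clock': 0.0, 'qpos': array([-1.18881958,  0.62933143,  0.03845351,  1.51835869, -0.02697473,
        0.99630539, -0.02000471]), 'qd': array([ 0.002468  ,  0.00086794,  0.00050604,  0.00037621,  0.00102998,
        0.00084577, -0.00066531]), 'tau': array([-2.32614620e-04, -5.63408446e+01,  1.22583356e+00, -1.93441057e+01,
        1.07788263e-02,  1.06957546e-02,  2.34615169e-05]), 'eef_pos': array([281.14333287, 585.36465709, 230.40181391]), 'tool_rot': array([-3.13970880e+00,  5.19809479e-05,  2.69381586e+00]), 'force': array([ 0.2200226 , -0.22674944, -0.42669121]), 'torque': array([0.00165573, 0.01170945, 0.00024924]), 'width': 85.13705237520674}
scene {'camera_matrix': array([[388.24389511,   0.        , 308.77909533],
       [  0.        , 388.24389511, 203.67086805],
       [  0.        ,   0.        ,   1.        ]]), 'origin': array([1102.34742102, -157.50536707,  531.48646149]), 'attitude': array([0.92729985, 0.01171535, 1.20941504])}
side {'camera_matrix': array([[510.78232974,   0.        , 318.41087926],
       [  0.        , 510.78232974, 200.87643583],
       [  0.        ,   0.        ,   1.        ]]), 'origin': array([  19.35565167, -542.27059308,  938.95411817]), 'attitude': array([ 0.76186724,  0.01161026, -0.73624505])}
wrist {'camera_matrix': array([[335.45254624,   0.        , 317.19913848],
       [  0.        , 335.45254624, 198.89491252],
       [  0.        ,   0.        ,   1.        ]]), 'origin': array([206.72372071, 621.95000975, 372.5801429 ]), 'attitude': array([-0.32900504,  0.0022025 ,  1.12269403])}
```

View pics/scene0.png

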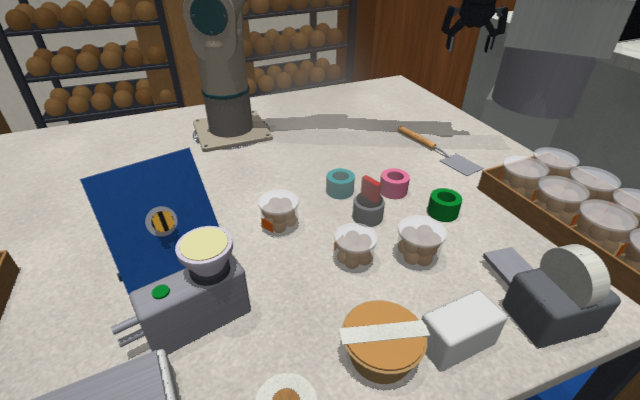

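View pics/side0.png

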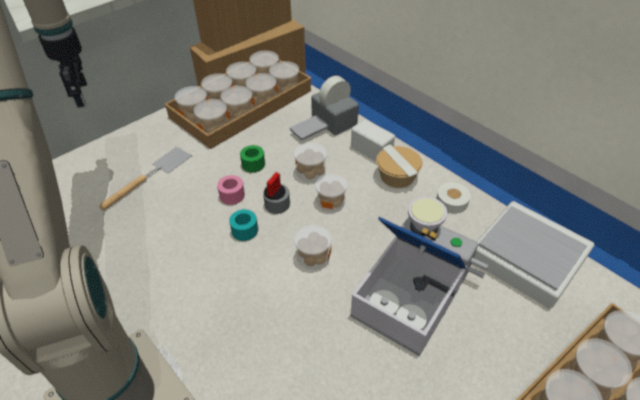

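```bash
cat >> h.py <<'E'
from scipy.spatial.transform import Rotation as Ro
def cam(n):
    c=calibration(n); return c["camera_matrix"],np.array(c["origin"]),Ro.from_euler('xyz',c["attitude"]).as_matrix()
def ray(C,u,v):
    K,o,R=C; d=np.array([(u-K[0,2])/K[0,0],-(v-K[1,2])/K[1,1],-1]); d=R@d; return o,d/np.linalg.norm(d)
def onz(C,u,v,z):
    o,d=ray(C,u,v); return o+d*(z-o[2])/d[2]
def proj(C,p):
    K,o,R=C; q=R.T@(np.asarray(p,float)-o); return np.array([K[0,2]-K[0,0]*q[0]/q[2],K[1,2]+K[1,1]*q[1]/q[2]])
def tri(rs):
    A=np.zeros((3,3));b=np.zeros(3)
    for o,d in rs:
        P=np.eye(3)-np.outer(d,d);A+=P;b+=P@o
    x=np.linalg.solve(A,b); return x,[np.linalg.norm((np.eye(3)-np.outer(d,d))@(x-o)) for o,d in rs]
def redmask(im):
    h=cv2.cvtColor(im,cv2.COLOR_RGB2HSV); return (((h[...,0]<6)|(h[...,0]>172))&(h[...,1]>150)&(h[...,2]>70)).astype(np.uint8)
def blob(m):
    n,l,s,c=cv2.connectedComponentsWithStats(m); return sorted([(int(s[i,4]),c[i].round(1).tolist(),s[i,:4].tolist()) for i in range(1,n)],reverse=True)[:4]
E
python3 - <<'E'
from h import *
S,D=cam("scene"),cam("side")
a=cv2.imread('pics/scene0.png');b=cv2.imread('pics/side0.png')
ca=[]
for n,i in(("scene",a),("side",b)):
    print(n,blob(redmask(i[...,::-1])))
ra,rb=[blob(redmask(i[...,::-1]))[0][1] for i in(a,b)]
print(tri([ray(S,*ra),ray(D,*rb)]))
# rough tubs/stands: rays on planes
for nm,uv,z in(("stand",(369,200),45),("teal",(340,175),45),("tub_mid",(279,203),66),("tub_b",(356,236),61),("tub_a",(422,233),68)): print(nm,onz(S,*uv,z).round())
for nm,uv,z in(("stand",(277,190),45),("teal",(244,217),45),("tub_mid",(313,238),66),("tub_b",(331,185),61),("tub_a",(311,157),68)): print(nm,onz(D,*uv,z).round())
r=lambda im,x,y,w,h,s:cv2.resize(im[y:y+h,x:x+w],None,fx=s,fy=s,interpolation=cv2.INTER_CUBIC)
o=np.zeros((600,800,3),np.uint8)
o[:,:640]=r(b,340,205,160,150,4); o[:240,640:]=r(a,349,165,40,60,4); o[240:480,640:]=r(b,257,165,40,60,4)
cv2.imwrite('pics/c1.png',o)
E
```

```text
scene [(25, [375.1, 182.3], [371, 180, 9, 6])]
side [(206, [273.3, 184.5], [267, 173, 14, 23])]
(array([522.96701723, 196.9000577 ,  78.30135522]), [np.float64(7.540042335265055), np.float64(7.540042335265034)])
stand [528. 189.  45.]
teal [417. 173.  45.]
tub_mid [496.   2.  66.]
tub_b [637. 104.  61.]
tub_a [680. 214.  68.]
stand [534. 194.  45.]
teal [421. 177.  45.]
tub_mid [486.   6.  66.]
tub_b [633. 104.  61.]
tub_a [660. 209.  68.]
```

View pics/c1.png

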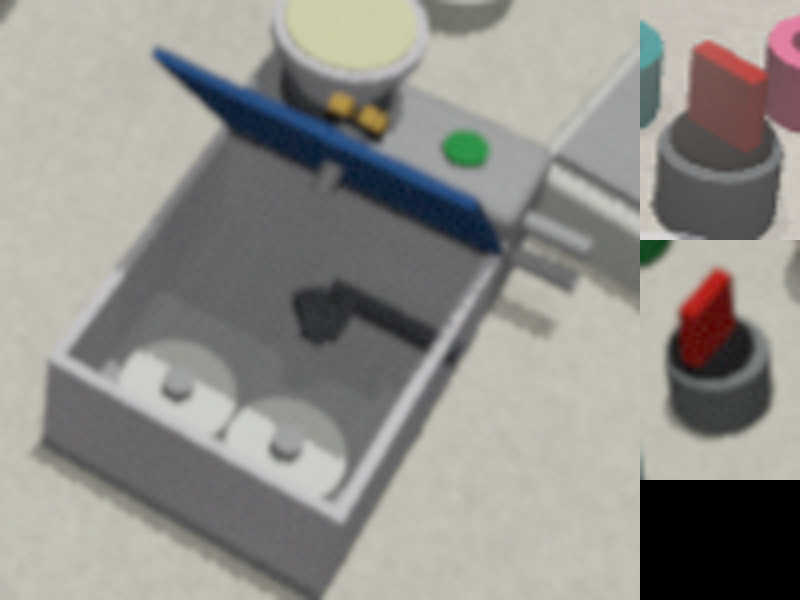

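Run:
```python
from h import *
S,D=cam("scene"),cam("side")
a=cv2.imread('pics/scene0.png')[...,::-1];b=cv2.imread('pics/side0.png')[...,::-1]
P=lambda x,y:(340+x/4,205+y/4)
A=onz(D,*P(55,360),83);B=onz(D,*P(345,518),83)
A0=onz(D,*P(45,450),0);B0=onz(D,*P(318,598),0)
print(A,B,np.linalg.norm(A-B),A0,B0,np.linalg.norm(A0-B0))
y=(A-B)[:2];print('yaw y-axis->base yaw',np.arctan2(y[1],y[0])-np.pi/2)
# which direction: base +x goes toward hinge
u=y/np.linalg.norm(y);x=np.array([u[1],-u[0]]);
c=(A+B)[:2]/2+x*95;c0=(A0+B0)[:2]/2+x*95;print('centre',c,c0,'x',x)
yaw=np.arctan2(x[1],x[0]);print('yaw',yaw)
for pz in((155,50),(500,245)):
    o,d=ray(D,*P(*pz))
    # intersect with vertical planes y_base=+-80
    s=80 if pz[0]<300 else -80
    n=np.r_[u,0]; t=(s-(o-np.r_[c,0])@n)/(d@n); q=o+d*t; l=q-np.r_[c,0]
    lx=l[:2]@x; print('edge',q,lx,q[2],'r',np.hypot(85-lx,q[2]-83),'ang',np.arctan2(q[2]-83,85-lx))
h=cv2.cvtColor(a,cv2.COLOR_RGB2HSV);m=(((h[...,0]<8)|(h[...,0]>172))&(h[...,1]>90)).astype(np.uint8);m[:,:355]=0;m[:,385:]=0;m[:170]=0;m[205:]=0
print(blob(m));ra=blob(m)[0][1]
rb=blob(redmask(b))[0][1];print(tri([ray(S,*ra),ray(D,*rb)]))
T=lambda x,y:(349+(x-640)/4,165+y/4);U=lambda x,y:(257+(x-640)/4,165+(y-240)/4)
p,q=onz(S,*T(705,45),96),onz(S,*T(758,76),96);print(p,q,np.linalg.norm(p-q),np.arctan2(*(q-p)[1::-1]))
p,q=onz(D,*U(724,278),96),onz(D,*U(690,312),96);print(p,q,np.linalg.norm(p-q),np.arctan2(*(q-p)[1::-1]))
# stand rim outer left/right extremes
print('rim', onz(S,*T((658+780)/2,152),45),onz(D,*U((668+770)/2,352),45))
```

```text
[ 439.48238397 -167.44859757   83.        ] [ 477.37275306 -318.94685969   83.        ] 156.16466788752155 [ 4.37432203e+02 -1.66648022e+02 -1.13686838e-13] [ 478.09861607 -316.32468996    0.        ] 155.10274723238564
yaw y-axis->base yaw 0.24507683963819638
centre [ 550.58884351 -220.14779607] [ 549.92668462 -218.43642321] x [0.97011868 0.24263087]
yaw 0.24507683963819632
edge [ 517.81625505 -145.88022494  234.52843557] -13.773695070323479 234.52843556697087 r 180.87871522989897 ang 0.9931222138052597
edge [ 638.60154115 -280.59957752  107.33605972] 70.71529415055569 107.33605971503778 r 28.21872824311955 ang 1.0400076438416503
[(182, [373.8, 187.1], [363, 175, 18, 28]), (1, [370.0, 199.0], [370, 199, 1, 1])]
(array([525.33354739, 196.90690918,  71.48528194]), [np.float64(3.1388683543276414), np.float64(3.138868354327664)])
[512.17958662 184.33425268  96.        ] [547.37723017 195.70636564  96.        ] 36.98917496824768 0.31250613555028994
[539.74866199 191.13129485  96.        ] [506.5655248  182.09621892  96.        ] 34.391178969046415 -2.8757577633973415
rim [537.43560435 183.74282026  45.        ] [527.23089193 186.14598162  45.        ]
```

apply_moves(
  increments=[
    {"tx": 0.02,"ty": -0.04,"tz": 0.03,"rz": 1.5,"claw": 0},
    {"tx": 0.317,"ty": -0.792,"tz": 0.11,"rz": 8,"claw": 0},
    {"tx": 0.317,"ty": -0.792,"tz": 0.11,"rz": 8,"claw": 0},
    {"tx": 0.317,"ty": -0.792,"tz": 0.11,"rz": 8,"claw": 0},
    {"tx": 0.317,"ty": -0.792,"tz": 0.11,"rz": 8,"claw": 0},
    {"tx": 0.317,"ty": -0.792,"tz": 0.11,"rz": 8,"claw": 0},
    {"tx": 0.317,"ty": -0.792,"tz": 0.11,"rz": 8,"claw": 0},
    {"tx": 0.317,"ty": -0.792,"tz": 0.11,"rz": 8,"claw": 0},
    {"tx": 0.317,"ty": -0.792,"tz": 0.11,"rz": 8,"claw": 0},
    {"tx": 0.317,"ty": -0.792,"tz": 0.11,"rz": 8,"claw": 0},
    {"tx": 0.317,"ty": -0.792,"tz": 0.11,"rz": 8,"claw": 0},
    {"tx": 0.317,"ty": -0.792,"tz": 0.11,"rz": 8,"claw": 0},
  ],
)

```text
$.increments[0]: bad value
```

apply_moves(
  increments=[
    {"tx": 0.02,"ty": -0.04,"tz": 0.03,"rx": 0.0,"ry": 0.0,"rz": 1.5,"claw": 0.002},
    {"tx": 0.317,"ty": -0.792,"tz": 0.11,"rx": 0.0,"ry": 0.0,"rz": 8.0,"claw": 0.002},
    {"tx": 0.317,"ty": -0.792,"tz": 0.11,"rx": 0.0,"ry": 0.0,"rz": 8.0,"claw": 0.002},
    {"tx": 0.317,"ty": -0.792,"tz": 0.11,"rx": 0.0,"ry": 0.0,"rz": 8.0,"claw": 0.002},
    {"tx": 0.317,"ty": -0.792,"tz": 0.11,"rx": 0.0,"ry": 0.0,"rz": 8.0,"claw": 0.002},
    {"tx": 0.317,"ty": -0.792,"tz": 0.11,"rx": 0.0,"ry": 0.0,"rz": 8.0,"claw": 0.002},
    {"tx": 0.317,"ty": -0.792,"tz": 0.11,"rx": 0.0,"ry": 0.0,"rz": 8.0,"claw": 0.002},
    {"tx": 0.317,"ty": -0.792,"tz": 0.11,"rx": 0.0,"ry": 0.0,"rz": 8.0,"claw": 0.002},
    {"tx": 0.317,"ty": -0.792,"tz": 0.11,"rx": 0.0,"ry": 0.0,"rz": 8.0,"claw": 0.002},
    {"tx": 0.317,"ty": -0.792,"tz": 0.11,"rx": 0.0,"ry": 0.0,"rz": 8.0,"claw": 0.002},
    {"tx": 0.317,"ty": -0.792,"tz": 0.11,"rx": 0.0,"ry": 0.0,"rz": 8.0,"claw": 0.002},
    {"tx": 0.317,"ty": -0.792,"tz": 0.11,"rx": 0.0,"ry": 0.0,"rz": 8.0,"claw": 0.002},
  ],
)

```text
clock: 1.3
eef_pos: [501.3, 37.9, 314.7]
tool_rot: [3.141, -0.0, -2.891]
force: [1.5, 0.7, -0.0]
width: 2.2
```

apply_moves(
  increments=[
    {"tx": 0.097,"ty": -0.245,"tz": 0.015,"rx": 0.0,"ry": 0.0,"rz": 0.0,"claw": 0.002},
    {"tx": 0.097,"ty": -0.245,"tz": 0.015,"rx": 0.0,"ry": 0.0,"rz": 0.0,"claw": 0.002},
    {"tx": 0.097,"ty": -0.245,"tz": 0.015,"rx": 0.0,"ry": 0.0,"rz": 0.0,"claw": 0.002},
    {"tx": 0.097,"ty": -0.245,"tz": 0.015,"rx": 0.0,"ry": 0.0,"rz": 0.0,"claw": 0.002},
    {"tx": 0.097,"ty": -0.245,"tz": 0.015,"rx": 0.0,"ry": 0.0,"rz": 0.0,"claw": 0.002},
    {"tx": 0.097,"ty": -0.245,"tz": 0.015,"rx": 0.0,"ry": 0.0,"rz": 0.0,"claw": 0.002},
    {"tx": 0.097,"ty": -0.245,"tz": 0.015,"rx": 0.0,"ry": 0.0,"rz": 0.0,"claw": 0.002},
  ],
)

```text
clock: 2.0
eef_pos: [597.8, -208.4, 328.5]
tool_rot: [-3.141, -0.002, -2.896]
force: [-0.6, 0.6, -1.0]
width: 2.0
```

apply_moves(
  increments=[
    {"tx": 0.0,"ty": 0.0,"tz": -0.045,"rx": 0.0,"ry": 0.0,"rz": 0.0,"claw": 0.002},
    {"tx": 0.0,"ty": 0.0,"tz": -0.087,"rx": 0.0,"ry": 0.0,"rz": 0.0,"claw": 0.002},
    {"tx": -0.018,"ty": -0.005,"tz": -0.098,"rx": 0.0,"ry": 0.0,"rz": 0.0,"claw": 0.002},
    {"tx": -0.037,"ty": -0.009,"tz": -0.104,"rx": 0.0,"ry": 0.0,"rz": 0.0,"claw": 0.002},
    {"tx": -0.063,"ty": -0.016,"tz": -0.1235,"rx": 0.0,"ry": 0.0,"rz": 0.0,"claw": 0.002},
    {"tx": -0.084,"ty": -0.021,"tz": -0.148,"rx": 0.0,"ry": 0.0,"rz": 0.0,"claw": 0.002},
    {"tx": -0.1,"ty": -0.026,"tz": -0.176,"rx": 0.0,"ry": 0.0,"rz": 0.0,"claw": 0.002},
    {"tx": -0.107,"ty": -0.027,"tz": -0.192,"rx": 0.0,"ry": 0.0,"rz": 0.0,"claw": 0.002},
    {"tx": -0.111,"ty": -0.028,"tz": -0.207,"rx": 0.0,"ry": 0.0,"rz": 0.0,"claw": 0.002},
    {"tx": -0.114,"ty": -0.029,"tz": -0.2235,"rx": 0.0,"ry": 0.0,"rz": 0.0,"claw": 0.002},
    {"tx": -0.115,"ty": -0.029,"tz": -0.234,"rx": 0.0,"ry": 0.0,"rz": 0.0,"claw": 0.002},
    {"tx": -0.115,"ty": -0.029,"tz": -0.234,"rx": 0.0,"ry": 0.0,"rz": 0.0,"claw": 0.002},
  ],
)

```text
clock: 3.2
eef_pos: [482.2, -232.1, 94.5]
tool_rot: [3.139, -0.002, -2.89]
force: [-0.0, -0.0, -0.1]
width: 2.1
```

apply_moves(
  increments=[
    {"tx": 0.0,"ty": 0.0,"tz": -0.003,"rx": 0.0,"ry": 0.0,"rz": 0.0,"claw": 0.002},
    {"tx": 0.0,"ty": 0.0,"tz": -0.005,"rx": 0.0,"ry": 0.0,"rz": 0.0,"claw": 0.002},
    {"tx": 0.0,"ty": 0.0,"tz": -0.0065,"rx": 0.0,"ry": 0.0,"rz": 0.0,"claw": 0.002},
    {"tx": 0.0,"ty": 0.0,"tz": -0.0065,"rx": 0.0,"ry": 0.0,"rz": 0.0,"claw": 0.002},
  ],
)

```text
clock: 3.6
eef_pos: [483.5, -234.1, 89.3]
tool_rot: [-3.141, 0.0, -2.891]
force: [0.2, 0.4, -0.9]
width: 2.1
```

Run:
```python
from h import *
print(read_state()["force"],read_state()["eef_pos"]); snap("side","side1.png")
import cv2
b=cv2.imread('pics/side1.png');cv2.imwrite('pics/c2.png',cv2.resize(b[160:360,320:520],None,fx=3,fy=3,interpolation=cv2.INTER_CUBIC))
```

```text
[ 0.2422307   0.44501504 -0.85687148] [ 483.46627149 -234.08624398   89.26896135]
```

View pics/c2.png

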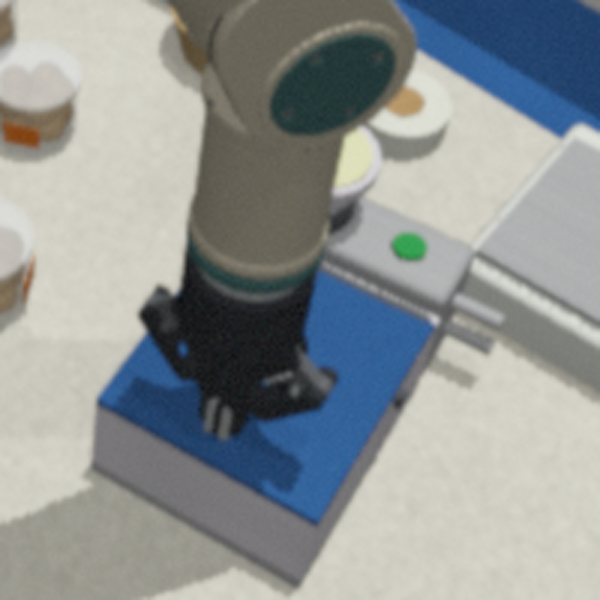

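The cover looks shut under the fingertips (free edge at the box rim, crop about 100–320, 405–520). I'll press a little more to be sure.

apply_moves(
  increments=[
    {"tx": 0.0,"ty": 0.0,"tz": -0.002,"rx": 0.0,"ry": 0.0,"rz": 0.0,"claw": 0.002},
    {"tx": 0.0,"ty": 0.0,"tz": -0.003,"rx": 0.0,"ry": 0.0,"rz": 0.0,"claw": 0.002},
    {"tx": 0.0,"ty": 0.0,"tz": -0.003,"rx": 0.0,"ry": 0.0,"rz": 0.0,"claw": 0.002},
  ],
)

```text
clock: 3.95
eef_pos: [483.4, -234.2, 88.9]
tool_rot: [-3.141, 0.001, -2.892]
force: [-5.0, 3.3, 24.5]
width: 2.2
```

apply_moves(
  increments=[
    {"tx": 0.0,"ty": 0.0,"tz": 0.03,"rx": 0.0,"ry": 0.0,"rz": 0.0,"claw": 0.05},
    {"tx": 0.02,"ty": 0.005,"tz": 0.08,"rx": 0.0,"ry": 0.0,"rz": 0.0,"claw": 0.085},
    {"tx": 0.04,"ty": 0.009,"tz": 0.12,"rx": 0.0,"ry": 0.0,"rz": 0.0,"claw": 0.085},
    {"tx": 0.052,"ty": 0.012,"tz": 0.164,"rx": 0.0,"ry": 0.0,"rz": 0.0,"claw": 0.085},
    {"tx": 0.052,"ty": 0.012,"tz": 0.164,"rx": 0.0,"ry": 0.0,"rz": 0.0,"claw": 0.085},
    {"tx": 0.052,"ty": 0.012,"tz": 0.164,"rx": 0.0,"ry": 0.0,"rz": 0.0,"claw": 0.085},
    {"tx": 0.052,"ty": 0.012,"tz": 0.164,"rx": 0.0,"ry": 0.0,"rz": 0.0,"claw": 0.085},
  ],
)

```text
clock: 4.65
eef_pos: [533.7, -221.9, 248.8]
tool_rot: [3.14, -0.003, -2.892]
force: [-1.1, -0.1, -0.8]
width: 85.0
```

Run:
```python
from h import *
W=cam("wrist"); st=read_state(); print(st["eef_pos"],st["tool_rot"],np.abs(st["qd"]).max())
im=snap("wrist","w1.png"); np.savez('w1.npz',K=W[0],o=W[1],R=W[2])
h=cv2.cvtColor(im,cv2.COLOR_RGB2HSV);m=((h[...,0]>12)&(h[...,0]<35)&(h[...,1]>110)&(h[...,2]>80)).astype(np.uint8)
for b in blob(m):
    print(b,onz(W,*b[1],114))
```

```text
[ 533.70376975 -221.92454313  248.79597503] [ 3.14008938e+00 -2.59530871e-03 -2.89175641e+00] 0.012753318139359086
(2295, [35.5, 164.2], [0, 0, 50, 334]) [ 573.36128729 -456.3941375   114.        ]
(316, [305.4, 203.3], [299, 188, 13, 32]) [ 551.23415869 -227.878702    114.        ]
(306, [324.1, 203.8], [319, 188, 12, 32]) [ 547.64283235 -211.88258246  114.        ]
(56, [5.8, 80.3], [0, 77, 14, 7]) [ 510.0840121  -477.88339777  114.        ]
```

View pics/w1.png

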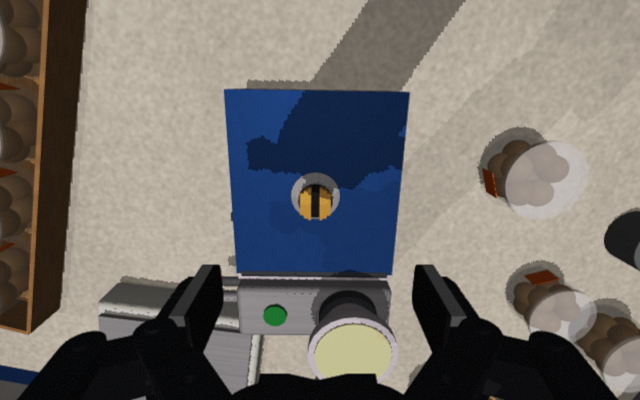

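The stud shows at (315, 203) with its slot running up and down the image; the cover is square and shut, and the world position (549.4, -219.9) agrees with the side view. Next I look at the key.

apply_moves(
  increments=[
    {"tx": -0.02,"ty": 0.409,"tz": 0.0,"rx": 0.0,"ry": 0.0,"rz": 0.45,"claw": 0.085},
    {"tx": -0.02,"ty": 0.409,"tz": 0.0,"rx": 0.0,"ry": 0.0,"rz": 0.45,"claw": 0.085},
    {"tx": -0.02,"ty": 0.409,"tz": 0.0,"rx": 0.0,"ry": 0.0,"rz": 0.45,"claw": 0.085},
    {"tx": -0.02,"ty": 0.409,"tz": 0.0,"rx": 0.0,"ry": 0.0,"rz": 0.45,"claw": 0.085},
    {"tx": -0.02,"ty": 0.409,"tz": 0.0,"rx": 0.0,"ry": 0.0,"rz": 0.45,"claw": 0.085},
    {"tx": -0.02,"ty": 0.409,"tz": 0.0,"rx": 0.0,"ry": 0.0,"rz": 0.45,"claw": 0.085},
    {"tx": -0.02,"ty": 0.409,"tz": 0.0,"rx": 0.0,"ry": 0.0,"rz": 0.45,"claw": 0.085},
    {"tx": -0.02,"ty": 0.409,"tz": 0.0,"rx": 0.0,"ry": 0.0,"rz": 0.45,"claw": 0.085},
    {"tx": -0.02,"ty": 0.409,"tz": 0.0,"rx": 0.0,"ry": 0.0,"rz": 0.45,"claw": 0.085},
    {"tx": -0.02,"ty": 0.409,"tz": 0.0,"rx": 0.0,"ry": 0.0,"rz": 0.45,"claw": 0.085},
    {"tx": -0.02,"ty": 0.409,"tz": 0.0,"rx": 0.0,"ry": 0.0,"rz": 0.45,"claw": 0.085},
    {"tx": -0.02,"ty": 0.409,"tz": 0.0,"rx": 0.0,"ry": 0.0,"rz": 0.45,"claw": 0.085},
  ],
)

```text
clock: 5.9
eef_pos: [515.3, 184.2, 249.5]
tool_rot: [-3.14, -0.001, -2.856]
force: [-0.1, -0.8, -0.0]
width: 85.2
```

Run:
```python
from h import *
W=cam("wrist"); st=read_state(); print(st["eef_pos"],st["tool_rot"],np.abs(st["qd"]).max())
im=snap("wrist","w2.png"); np.savez('w2.npz',K=W[0],o=W[1],R=W[2])
h=cv2.cvtColor(im,cv2.COLOR_RGB2HSV);m=(((h[...,0]<8)|(h[...,0]>172))&(h[...,1]>110)&(h[...,2]>50)).astype(np.uint8)
B=blob(m); print(B)
x,y,w,hh=B[0][2]; cx,cy=int(x+w/2),int(y+hh/2); x0,y0=max(cx-75,0),max(cy-75,0); print(x0,y0)
cv2.imwrite('pics/c3.png',cv2.resize(im[y0:y0+150,x0:x0+150,::-1],None,fx=4,fy=4,interpolation=cv2.INTER_CUBIC))
# plate yaw in w1
z=np.load('w1.npz');C=(z['K'],z['o'],z['R']);i1=cv2.cvtColor(cv2.imread('pics/w1.png'),cv2.COLOR_BGR2HSV)
bm=((i1[...,0]>100)&(i1[...,0]<125)&(i1[...,1]>120)).astype(np.uint8)
L,Rr=[],[]
for v in range(100,265,3):
    c=np.where(bm[v,180:440])[0]+180; L.append(onz(C,c[0]-.5,v,89));Rr.append(onz(C,c[-1]+.5,v,89))
for e in(L,Rr):
    e=np.array(e,np.float32)[:,:2]; l=cv2.fitLine(e,cv2.DIST_HUBER,0,.01,.01).ravel(); print(np.arctan2(l[1],l[0]),l)
a=cv2.fitLine(np.array(L,np.float32)[:,:2],cv2.DIST_HUBER,0,.01,.01).ravel();b=cv2.fitLine(np.array(Rr,np.float32)[:,:2],cv2.DIST_HUBER,0,.01,.01).ravel()
n=np.array([-np.sin(.25),np.cos(.25)]); print('width',(b[2:]-a[2:])@n,'mid offset of stud',(np.array([549.4,-219.9])-(a[2:]+b[2:])/2)@n)
```

```text
[515.30908132 184.1608358  249.52396595] [-3.14020536e+00 -1.47592804e-03 -2.85564764e+00] 0.006181308205608906
[(630, [321.6, 192.8], [314, 171, 16, 44]), (160, [430.7, 159.0], [413, 149, 31, 19]), (32, [417.8, 118.2], [413, 115, 11, 8]), (19, [438.9, 134.8], [435, 132, 9, 7])]
247 118
0.2346583 [ 9.7259384e-01  2.3251066e-01  5.5800055e+02 -2.9938492e+02]
0.2349839 [ 9.7251809e-01  2.3282732e-01  5.1887256e+02 -1.4567433e+02]
width 158.6125164771019 mid offset of stud -0.16452384873840242
```

View pics/c3.png

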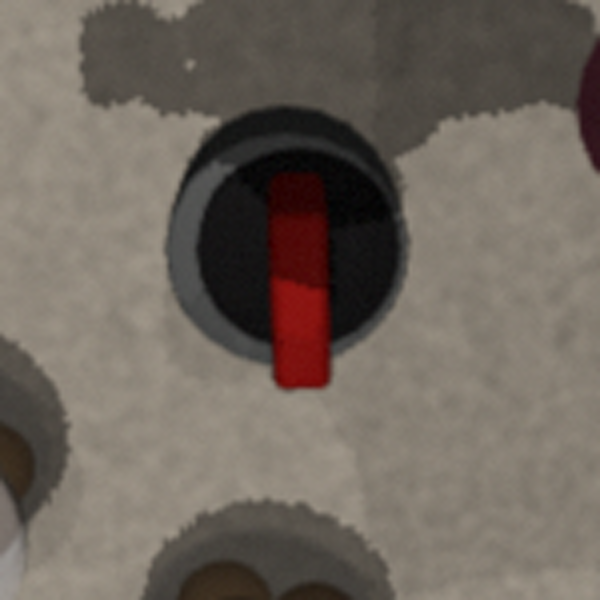

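Run:
```python
from h import *
z=np.load('w2.npz');C=(z['K'],z['o'],z['R']);T=lambda x,y:(247+x/4-.4,118+y/4-.4)
p,q=onz(C,*T(299.5,213),96),onz(C,*T(302.5,387),96);print('top',p,q,np.linalg.norm(p-q),np.arctan2(*(q-p)[1::-1]),(p+q)/2)
l,r=onz(C,*T(197,248),50),onz(C,*T(400,248),50);print('collar',(l+r)/2,np.linalg.norm(l-r))
l,r=onz(C,*T(298,148),50),onz(C,*T(298,350),50);print('collar v',(l+r)/2,np.linalg.norm(l-r))
l,r=onz(C,*T(167,248),45),onz(C,*T(408,248),45);print('rim',(l+r)/2,np.linalg.norm(l-r))
l,r=onz(C,*T(290,133),45),onz(C,*T(290,362),45);print('rim v',(l+r)/2,np.linalg.norm(l-r))
```

```text
top [505.79337054 185.21523761  96.        ] [546.0947577 197.9704335  96.       ] 42.271702465996285 0.30652047899718077 [525.94406412 191.59283555  96.        ]
collar [525.79225481 191.38151228  50.        ] 53.56722433036163
collar v [526.75425465 191.53462462  50.        ] 55.2755819644925
rim [527.93582976 188.9940167   45.        ] 64.52692058140664
rim v [528.47763886 189.85843179  45.        ] 63.54499980884272
```

apply_moves(
  increments=[
    {"tx": 0.011,"ty": 0.0073,"tz": -0.04,"rx": 0.0,"ry": 0.0,"rz": 0.24,"claw": 0.06},
    {"tx": 0.011,"ty": 0.0073,"tz": -0.08,"rx": 0.0,"ry": 0.0,"rz": 0.24,"claw": 0.06},
    {"tx": 0.011,"ty": 0.0073,"tz": -0.12,"rx": 0.0,"ry": 0.0,"rz": 0.24,"claw": 0.05},
    {"tx": 0.011,"ty": 0.0073,"tz": -0.15,"rx": 0.0,"ry": 0.0,"rz": 0.24,"claw": 0.05},
    {"tx": 0.011,"ty": 0.0073,"tz": -0.175,"rx": 0.0,"ry": 0.0,"rz": 0.24,"claw": 0.05},
    {"tx": 0.011,"ty": 0.0073,"tz": -0.187,"rx": 0.0,"ry": 0.0,"rz": 0.24,"claw": 0.05},
    {"tx": 0.011,"ty": 0.0073,"tz": -0.192,"rx": 0.0,"ry": 0.0,"rz": 0.24,"claw": 0.05},
    {"tx": 0.011,"ty": 0.0073,"tz": -0.192,"rx": 0.0,"ry": 0.0,"rz": 0.24,"claw": 0.05},
  ],
)

```text
clock: 6.75
eef_pos: [526.5, 193.7, 58.2]
tool_rot: [-3.141, 0.0, -2.832]
force: [0.7, -0.4, 0.0]
width: 50.0
```

Run:
```python
from h import *
s=read_state();print(s)
```

```text
{'clock': 6.75, 'qpos': array([-0.38951868,  0.74926279, -0.02024764,  1.90303719,  0.02972968,
        0.48948129,  1.44975444]), 'qd': array([-5.91043956e-03, -2.42991709e-02, -9.67270455e-04, -1.03998254e-02,
       -6.79410676e-04,  7.20702195e-03, -5.93837518e-05]), 'tau': array([ 9.92222247e-02, -5.26038587e+01,  5.57602197e-01, -1.06556082e+01,
        1.34011116e-02, -7.11966120e-02, -1.55686146e-03]), 'eef_pos': array([526.54320942, 193.66060158,  58.20211669]), 'tool_rot': array([-3.14141647e+00,  1.14177362e-04, -2.83205067e+00]), 'force': array([ 0.65061191, -0.3515044 ,  0.02008866]), 'torque': array([ 0.00032618, -0.01257647, -0.03795213]), 'width': 49.95437249726527}
```

apply_moves(
  increments=[
    {"tx": 0.0,"ty": -0.002,"tz": -0.001,"rx": 0.0,"ry": 0.0,"rz": 0.0,"claw": 0.03},
    {"tx": 0.0,"ty": -0.002,"tz": -0.001,"rx": 0.0,"ry": 0.0,"rz": 0.0,"claw": 0.02},
    {"tx": 0.0,"ty": -0.002,"tz": -0.001,"rx": 0.0,"ry": 0.0,"rz": 0.0,"claw": 0.008},
    {"tx": 0.0,"ty": -0.002,"tz": -0.001,"rx": 0.0,"ry": 0.0,"rz": 0.0,"claw": 0.0},
    {"tx": 0.0,"ty": -0.002,"tz": -0.001,"rx": 0.0,"ry": 0.0,"rz": 0.0,"claw": 0.0},
    {"tx": 0.0,"ty": -0.002,"tz": -0.001,"rx": 0.0,"ry": 0.0,"rz": 0.0,"claw": 0.0},
    {"tx": 0.0,"ty": -0.002,"tz": -0.001,"rx": 0.0,"ry": 0.0,"rz": 0.0,"claw": 0.0},
  ],
)

```text
clock: 7.45
eef_pos: [526.9, 192.3, 58.2]
tool_rot: [-3.141, 0.002, -2.831]
force: [-0.5, -1.0, 5.4]
width: 13.8
```

apply_moves(
  increments=[
    {"tx": 0.0,"ty": 0.0,"tz": 0.02,"rx": 0.0,"ry": 0.0,"rz": 0.0,"claw": 0.0},
    {"tx": 0.0,"ty": 0.0,"tz": 0.06,"rx": 0.0,"ry": 0.0,"rz": 0.0,"claw": 0.0},
    {"tx": 0.0,"ty": 0.0,"tz": 0.1,"rx": 0.0,"ry": 0.0,"rz": 0.0,"claw": 0.0},
    {"tx": 0.002,"ty": -0.03,"tz": 0.14,"rx": 0.0,"ry": 0.0,"rz": 0.0,"claw": 0.0},
    {"tx": 0.004,"ty": -0.07,"tz": 0.157,"rx": 0.0,"ry": 0.0,"rz": 0.0,"claw": 0.0},
    {"tx": 0.006,"ty": -0.11,"tz": 0.157,"rx": 0.0,"ry": 0.0,"rz": -0.4,"claw": 0.0},
    {"tx": 0.009,"ty": -0.155,"tz": 0.157,"rx": 0.0,"ry": 0.0,"rz": -0.86,"claw": 0.0},
    {"tx": 0.011,"ty": -0.2,"tz": 0.157,"rx": 0.0,"ry": 0.0,"rz": -0.86,"claw": 0.0},
    {"tx": 0.013,"ty": -0.245,"tz": 0.157,"rx": 0.0,"ry": 0.0,"rz": -0.86,"claw": 0.0},
    {"tx": 0.015,"ty": -0.29,"tz": 0.157,"rx": 0.0,"ry": 0.0,"rz": -0.86,"claw": 0.0},
    {"tx": 0.018,"ty": -0.33,"tz": 0.157,"rx": 0.0,"ry": 0.0,"rz": -0.86,"claw": 0.0},
    {"tx": 0.02,"ty": -0.36,"tz": 0.157,"rx": 0.0,"ry": 0.0,"rz": -0.86,"claw": 0.0},
  ],
)

```text
clock: 8.65
eef_pos: [545.6, -171.2, 214.2]
tool_rot: [-3.14, -0.0, -2.909]
force: [-0.3, -0.6, -0.2]
width: 13.2
```

apply_moves(
  increments=[
    {"tx": 0.001,"ty": -0.03,"tz": -0.005,"rx": 0.0,"ry": 0.0,"rz": 0.0,"claw": 0.0},
    {"tx": 0.0025,"ty": -0.052,"tz": -0.015,"rx": 0.0,"ry": 0.0,"rz": 0.0,"claw": 0.0},
    {"tx": 0.0025,"ty": -0.052,"tz": -0.025,"rx": 0.0,"ry": 0.0,"rz": 0.0,"claw": 0.0},
    {"tx": 0.0025,"ty": -0.052,"tz": -0.025,"rx": 0.0,"ry": 0.0,"rz": 0.0,"claw": 0.0},
    {"tx": 0.0025,"ty": -0.052,"tz": -0.025,"rx": 0.0,"ry": 0.0,"rz": 0.0,"claw": 0.0},
    {"tx": 0.0025,"ty": -0.052,"tz": -0.025,"rx": 0.0,"ry": 0.0,"rz": 0.0,"claw": 0.0},
  ],
)

```text
clock: 9.25
eef_pos: [549.2, -218.2, 189.5]
tool_rot: [3.141, 0.001, -2.904]
force: [-0.6, 0.0, -0.9]
width: 13.4
```

Run:
```python
from h import *
W=cam("wrist"); st=read_state(); print(st["eef_pos"],st["tool_rot"],st["force"],st["width"])
R=Ro.from_euler('xyz',st["tool_rot"]).as_matrix(); print("cam in tool",R.T@(W[1]-st["eef_pos"]))
im=snap("wrist","w3.png"); np.savez('w3.npz',K=W[0],o=W[1],R=W[2])
s=np.array([549.4,-219.9,114]); tip=st["eef_pos"]+R@[0,0,47]; print(proj(W,s),proj(W,tip),tip)
s2=snap("side","side2.png"); D=cam("side"); print(proj(D,s),proj(D,tip)); c=proj(D,tip).astype(int)-[25,45]
a=cv2.resize(im[100:300,240:400,::-1],None,fx=3,fy=3,interpolation=cv2.INTER_CUBIC)
b=cv2.resize(s2[c[1]:c[1]+100,c[0]:c[0]+53,::-1],None,fx=6,fy=6,interpolation=cv2.INTER_CUBIC); print(c)
cv2.imwrite('pics/c4.png',np.hstack([a,b]))
```

```text
[ 549.22927056 -218.24886163  189.5161469 ] [ 3.14121346e+00  8.03926862e-04 -2.90385801e+00] [-0.6357112   0.00814755 -0.92045534] 13.383480239895361
cam in tool [  82.6546222     0.27541133 -142.20511293]
[314.60973995 209.97599053] [316.97329555 226.8679368 ] [ 549.26179524 -218.22264241  142.51616547]
[412.77866659 270.75572733] [413.86813608 261.53979967]
[388 216]
```

View pics/c4.png

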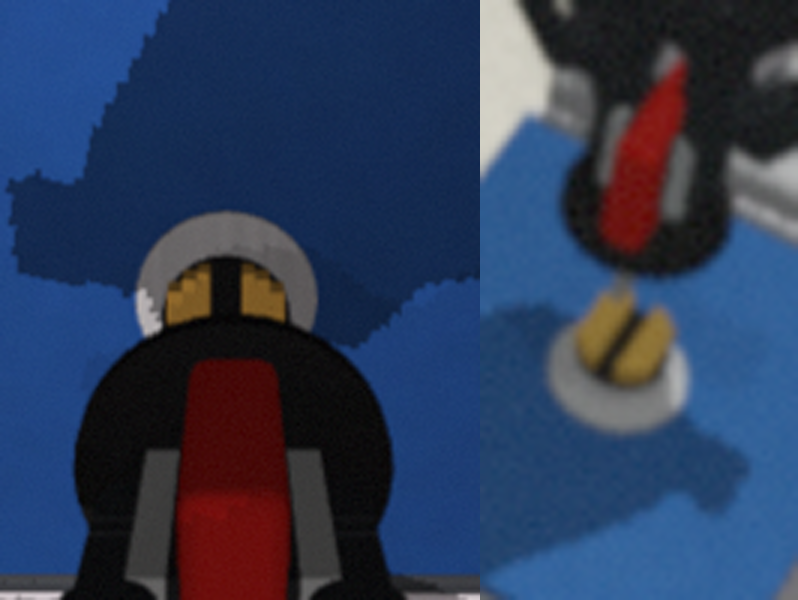

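apply_moves(
  increments=[
    {"tx": 0.0005,"ty": -0.0017,"tz": -0.01,"rx": 0.0,"ry": 0.0,"rz": 0.0,"claw": 0.0},
    {"tx": 0.0005,"ty": -0.0017,"tz": -0.02,"rx": 0.0,"ry": 0.0,"rz": 0.0,"claw": 0.0},
    {"tx": 0.0005,"ty": -0.0017,"tz": -0.025,"rx": 0.0,"ry": 0.0,"rz": 0.0,"claw": 0.0},
    {"tx": 0.0005,"ty": -0.0017,"tz": -0.029,"rx": 0.0,"ry": 0.0,"rz": 0.0,"claw": 0.0},
    {"tx": 0.0005,"ty": -0.0017,"tz": -0.033,"rx": 0.0,"ry": 0.0,"rz": 0.0,"claw": 0.0},
    {"tx": 0.0005,"ty": -0.0017,"tz": -0.033,"rx": 0.0,"ry": 0.0,"rz": 0.0,"claw": 0.0},
  ],
)

```text
clock: 9.95
eef_pos: [548.8, -221.4, 155.4]
tool_rot: [3.141, -0.001, -2.906]
force: [-0.1, 0.0, -0.9]
width: 13.3
```

apply_moves(
  increments=[
    {"tx": 0.0,"ty": 0.001,"tz": -0.003,"rx": 0.0,"ry": 0.0,"rz": 0.0,"claw": 0.0},
    {"tx": 0.0,"ty": 0.001,"tz": -0.006,"rx": 0.0,"ry": 0.0,"rz": 0.0,"claw": 0.0},
    {"tx": 0.0,"ty": 0.001,"tz": -0.009,"rx": 0.0,"ry": 0.0,"rz": 0.0,"claw": 0.0},
    {"tx": 0.0,"ty": 0.001,"tz": -0.009,"rx": 0.0,"ry": 0.0,"rz": 0.0,"claw": 0.0},
  ],
)

```text
clock: 10.35
eef_pos: [549.5, -220.7, 147.2]
tool_rot: [-3.141, 0.001, -2.906]
force: [-0.7, 0.2, 3.4]
width: 12.9
```

apply_moves(
  increments=[
    {"tx": 0.0,"ty": 0.0,"tz": -0.003,"rx": 0.0,"ry": 0.0,"rz": 0.0,"claw": 0.0},
    {"tx": 0.0,"ty": 0.0,"tz": -0.006,"rx": 0.0,"ry": 0.0,"rz": 0.0,"claw": 0.0},
    {"tx": 0.0,"ty": 0.0,"tz": -0.009,"rx": 0.0,"ry": 0.0,"rz": 0.0,"claw": 0.0},
    {"tx": 0.0,"ty": 0.0,"tz": -0.0105,"rx": 0.0,"ry": 0.0,"rz": 0.0,"claw": 0.0},
    {"tx": 0.0,"ty": 0.0,"tz": -0.0105,"rx": 0.0,"ry": 0.0,"rz": 0.0,"claw": 0.0},
    {"tx": 0.0,"ty": 0.0,"tz": -0.0105,"rx": 0.0,"ry": 0.0,"rz": 0.0,"claw": 0.0},
  ],
)

```text
clock: 10.95
eef_pos: [549.7, -220.7, 137.8]
tool_rot: [-3.141, 0.001, -2.906]
force: [-2.2, 0.3, 10.7]
width: 13.4
```

apply_moves(
  increments=[
    {"tx": 0.0,"ty": 0.0,"tz": 0.0,"rx": 0.0,"ry": 0.0,"rz": -0.8,"claw": 0.0},
    {"tx": 0.0,"ty": 0.0,"tz": 0.0,"rx": 0.0,"ry": 0.0,"rz": -2.0,"claw": 0.0},
    {"tx": 0.0,"ty": 0.0,"tz": 0.0,"rx": 0.0,"ry": 0.0,"rz": -3.2,"claw": 0.0},
    {"tx": 0.0,"ty": 0.0,"tz": 0.0,"rx": 0.0,"ry": 0.0,"rz": -4.4,"claw": 0.0},
    {"tx": 0.0,"ty": 0.0,"tz": 0.0,"rx": 0.0,"ry": 0.0,"rz": -5.6,"claw": 0.0},
    {"tx": 0.0,"ty": 0.0,"tz": 0.0,"rx": 0.0,"ry": 0.0,"rz": -6.8,"claw": 0.0},
    {"tx": 0.0,"ty": 0.0,"tz": 0.0,"rx": 0.0,"ry": 0.0,"rz": -8.0,"claw": 0.0},
    {"tx": 0.0,"ty": 0.0,"tz": 0.0,"rx": 0.0,"ry": 0.0,"rz": -9.2,"claw": 0.0},
    {"tx": 0.0,"ty": 0.0,"tz": 0.0,"rx": 0.0,"ry": 0.0,"rz": -10.4,"claw": 0.0},
    {"tx": 0.0,"ty": 0.0,"tz": 0.0,"rx": 0.0,"ry": 0.0,"rz": -11.6,"claw": 0.0},
    {"tx": 0.0,"ty": 0.0,"tz": 0.0,"rx": 0.0,"ry": 0.0,"rz": -12.0,"claw": 0.0},
    {"tx": 0.0,"ty": 0.0,"tz": 0.0,"rx": 0.0,"ry": 0.0,"rz": -12.0,"claw": 0.0},
  ],
)

```text
clock: 12.15
eef_pos: [549.2, -220.3, 137.7]
tool_rot: [3.141, 0.0, 2.329]
force: [-3.2, 1.3, 12.9]
width: 13.1
```

Run:
```python
from h import *
s=read_state();print(s["eef_pos"],s["tool_rot"],s["force"],s["torque"],s["qpos"])
```

```text
[ 549.15946088 -220.33527998  137.73779514] [3.14123243e+00 7.88504521e-05 2.32921781e+00] [-3.21696072  1.32886408 12.85445697] [0.36124581 0.81913557 0.02684006] [ 0.14937408  0.67943438  0.29569841  1.78019951 -0.28083572  0.72308725
  1.35343803]
```

apply_moves(
  increments=[
    {"tx": 0.0,"ty": 0.0,"tz": 0.0,"rx": 0.0,"ry": 0.0,"rz": -1.2,"claw": 0.0},
    {"tx": 0.0,"ty": 0.0,"tz": 0.0,"rx": 0.0,"ry": 0.0,"rz": -2.4,"claw": 0.0},
    {"tx": 0.0,"ty": 0.0,"tz": 0.0,"rx": 0.0,"ry": 0.0,"rz": -3.6,"claw": 0.0},
    {"tx": 0.0,"ty": 0.0,"tz": 0.0,"rx": 0.0,"ry": 0.0,"rz": -4.8,"claw": 0.0},
    {"tx": 0.0,"ty": 0.0,"tz": 0.0,"rx": 0.0,"ry": 0.0,"rz": -6.0,"claw": 0.0},
    {"tx": 0.0,"ty": 0.0,"tz": 0.0,"rx": 0.0,"ry": 0.0,"rz": -7.2,"claw": 0.0},
    {"tx": 0.0,"ty": 0.0,"tz": 0.0,"rx": 0.0,"ry": 0.0,"rz": -7.4,"claw": 0.0},
    {"tx": 0.0,"ty": 0.0,"tz": 0.0,"rx": 0.0,"ry": 0.0,"rz": -7.4,"claw": 0.0},
  ],
)

```text
clock: 12.95
eef_pos: [549.6, -220.3, 137.7]
tool_rot: [3.14, -0.0, 1.684]
force: [-2.6, 1.1, 12.2]
width: 13.1
```

Run:
```python
from h import *
s=read_state();print(s["eef_pos"],s["tool_rot"],s["force"],s["torque"])
```

```text
[ 549.60122624 -220.33430978  137.74639296] [ 3.14040649e+00 -4.35267462e-05  1.68398640e+00] [-2.55526594  1.14443671 12.23875317] [0.3921796  0.46657382 0.00609061]
```

apply_moves(
  increments=[
    {"tx": 0.0,"ty": 0.0,"tz": 0.0,"rx": 0.0,"ry": 0.0,"rz": -0.5,"claw": 0.0},
    {"tx": 0.0,"ty": 0.0,"tz": 0.003,"rx": 0.0,"ry": 0.0,"rz": -0.5,"claw": 0.0},
    {"tx": 0.0,"ty": 0.0,"tz": 0.006,"rx": 0.0,"ry": 0.0,"rz": -0.5,"claw": 0.0},
    {"tx": 0.0,"ty": 0.0,"tz": 0.009,"rx": 0.0,"ry": 0.0,"rz": -0.5,"claw": 0.0},
    {"tx": 0.0,"ty": 0.0,"tz": 0.0115,"rx": 0.0,"ry": 0.0,"rz": -0.5,"claw": 0.0},
    {"tx": 0.0,"ty": 0.0,"tz": 0.0115,"rx": 0.0,"ry": 0.0,"rz": -0.5,"claw": 0.0},
    {"tx": 0.0,"ty": 0.0,"tz": 0.0115,"rx": 0.0,"ry": 0.0,"rz": -0.5,"claw": 0.0},
  ],
)

```text
clock: 13.65
eef_pos: [549.5, -220.1, 147.7]
tool_rot: [3.141, -0.0, 1.641]
force: [2.2, -0.5, -0.6]
width: 13.5
```

apply_moves(
  increments=[
    {"tx": 0.0,"ty": 0.0,"tz": 0.0,"rx": 0.0,"ry": 0.0,"rz": 1.0,"claw": 0.0},
    {"tx": 0.0,"ty": 0.0,"tz": 0.0,"rx": 0.0,"ry": 0.0,"rz": 1.7,"claw": 0.0},
    {"tx": 0.0,"ty": 0.0,"tz": 0.0,"rx": 0.0,"ry": 0.0,"rz": 1.7,"claw": 0.0},
    {"tx": 0.0,"ty": 0.0,"tz": 0.004,"rx": 0.0,"ry": 0.0,"rz": 1.7,"claw": 0.0},
    {"tx": 0.0,"ty": 0.0,"tz": 0.01,"rx": 0.0,"ry": 0.0,"rz": 1.7,"claw": 0.0},
    {"tx": 0.0,"ty": 0.0,"tz": 0.03,"rx": 0.0,"ry": 0.0,"rz": 1.7,"claw": 0.0},
    {"tx": 0.0,"ty": 0.0,"tz": 0.06,"rx": 0.0,"ry": 0.0,"rz": 1.7,"claw": 0.0},
    {"tx": 0.0,"ty": 0.0,"tz": 0.085,"rx": 0.0,"ry": 0.0,"rz": 1.7,"claw": 0.0},
    {"tx": 0.0,"ty": 0.0,"tz": 0.085,"rx": 0.0,"ry": 0.0,"rz": 1.7,"claw": 0.0},
  ],
)

```text
clock: 14.55
eef_pos: [551.1, -221.9, 237.0]
tool_rot: [3.136, 0.004, 1.788]
force: [0.5, -1.4, -1.2]
width: 13.5
```

Run:
```python
from h import *
W=cam("wrist"); s=read_state();print(s["eef_pos"],s["tool_rot"],s["force"],s["width"])
im=snap("wrist","w4.png"); s2=snap("side","side3.png")
D=cam("side");c=proj(D,[549.4,-219.9,107]);print(c,proj(W,[549.4,-219.9,107]));c=c.astype(int)-[35,50]
b=cv2.resize(s2[c[1]:c[1]+75,c[0]:c[0]+70,::-1],None,fx=6,fy=6,interpolation=cv2.INTER_CUBIC)
w=proj(W,[549.4,-219.9,107]).astype(int)-[31,50];a=cv2.resize(im[w[1]:w[1]+75,w[0]:w[0]+62,::-1],None,fx=6,fy=6,interpolation=cv2.INTER_CUBIC)
print(c,w);cv2.imwrite('pics/c5.png',np.hstack([a,b]))
```

```text
[ 551.09933062 -221.9404346   237.0059672 ] [3.13571909 0.0042087  1.78793738] [ 0.51420661 -1.37205963 -1.20630182] 13.502212953602923
[412.34700766 272.84668069] [314.26582125 184.9178246 ]
[377 222] [283 134]
```

View pics/c5.png

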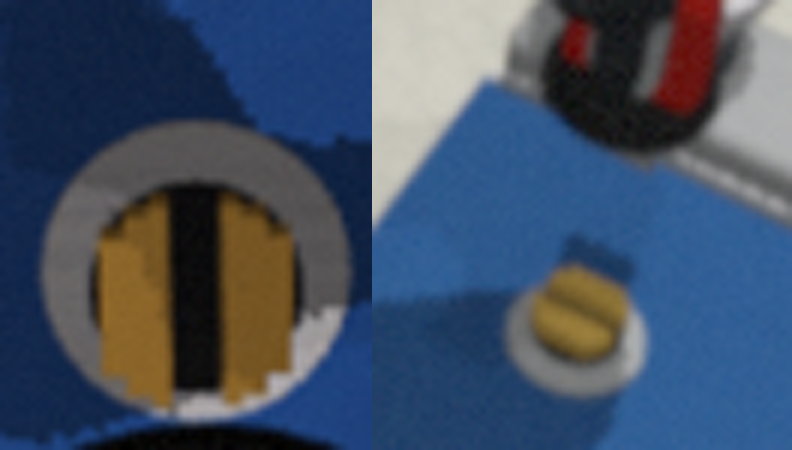

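apply_moves(
  increments=[
    {"tx": -0.002,"ty": 0.03,"tz": 0.0,"rx": 0.0,"ry": 0.0,"rz": 0.0,"claw": 0.0},
    {"tx": -0.004,"ty": 0.07,"tz": 0.0,"rx": 0.0,"ry": 0.0,"rz": 0.0,"claw": 0.0},
    {"tx": -0.006,"ty": 0.11,"tz": 0.0,"rx": 0.0,"ry": 0.0,"rz": 0.0,"claw": 0.0},
    {"tx": -0.009,"ty": 0.155,"tz": 0.0,"rx": 0.0,"ry": 0.0,"rz": 0.0,"claw": 0.0},
    {"tx": -0.011,"ty": 0.2,"tz": 0.0,"rx": 0.0,"ry": 0.0,"rz": 0.0,"claw": 0.0},
    {"tx": -0.013,"ty": 0.245,"tz": 0.0,"rx": 0.0,"ry": 0.0,"rz": 0.0,"claw": 0.0},
    {"tx": -0.016,"ty": 0.29,"tz": 0.0,"rx": 0.0,"ry": 0.0,"rz": 0.0,"claw": 0.0},
    {"tx": -0.018,"ty": 0.33,"tz": 0.0,"rx": 0.0,"ry": 0.0,"rz": 0.0,"claw": 0.0},
    {"tx": -0.021,"ty": 0.37,"tz": 0.0,"rx": 0.0,"ry": 0.0,"rz": 0.0,"claw": 0.0},
    {"tx": -0.0225,"ty": 0.4,"tz": 0.0,"rx": 0.0,"ry": 0.0,"rz": 0.0,"claw": 0.0},
    {"tx": -0.0228,"ty": 0.4114,"tz": 0.0,"rx": 0.0,"ry": 0.0,"rz": 0.0,"claw": 0.0},
    {"tx": -0.0228,"ty": 0.4114,"tz": -0.03,"rx": 0.0,"ry": 0.0,"rz": 0.0,"claw": 0.0},
  ],
)

```text
clock: 15.85
eef_pos: [528.3, 193.6, 204.5]
tool_rot: [3.136, -0.001, 1.792]
force: [0.7, 0.3, -2.7]
width: 13.5
```

apply_moves(
  increments=[
    {"tx": 0.0,"ty": 0.0,"tz": -0.03,"rx": 0.0,"ry": 0.0,"rz": 0.0,"claw": 0.0},
    {"tx": 0.0,"ty": 0.0,"tz": -0.06,"rx": 0.0,"ry": 0.0,"rz": 0.0,"claw": 0.0},
    {"tx": 0.0,"ty": 0.0,"tz": -0.085,"rx": 0.0,"ry": 0.0,"rz": 0.0,"claw": 0.0},
    {"tx": 0.0,"ty": 0.0,"tz": -0.09,"rx": 0.0,"ry": 0.0,"rz": 0.0,"claw": 0.0},
    {"tx": 0.0,"ty": 0.0,"tz": -0.09,"rx": 0.0,"ry": 0.0,"rz": 0.0,"claw": 0.0},
    {"tx": 0.0,"ty": 0.0,"tz": -0.09,"rx": 0.0,"ry": 0.0,"rz": 0.0,"claw": 0.0},
  ],
)

```text
clock: 16.45
eef_pos: [527.2, 190.4, 113.9]
tool_rot: [3.14, 0.0, 1.788]
force: [-0.2, -0.5, -1.3]
width: 13.5
```

Run:
```python
from h import *
W=cam("wrist"); s=read_state();print(s["eef_pos"],s["tool_rot"],s["force"],s["width"])
im=snap("wrist","w5.png"); s2=snap("side","side4.png");s3=snap("scene","scene4.png")
p=s["eef_pos"]
def crop(C,i,q,w,h,f):
    c=proj(C,q).astype(int)-[w//2,h//2]; c=np.maximum(c,0); print(c,proj(C,q)); return cv2.resize(i[c[1]:c[1]+h,c[0]:c[0]+w,::-1],(w*f,h*f),interpolation=cv2.INTER_CUBIC)
q=[528.3,189.5,60]
cv2.imwrite('pics/c6.png',np.hstack([crop(W,im,q,100,150,4),crop(cam("side"),s2,q,50,100,6)[:600,:200],crop(cam("scene"),s3,q,50,100,6)[:600,:200]]) if 0 else np.hstack([crop(W,im,q,90,150,4),crop(cam("side"),s2,q,36,100,6),crop(cam("scene"),s3,q,36,100,6)]))
```

```text
[527.23456768 190.3728595  113.93737567] [3.14011765e+00 2.86476089e-04 1.78793609e+00] [-0.16060529 -0.51059689 -1.32926683] 13.526982403813106
[272 149] [317.67568788 224.96957116]
[257 137] [275.79243149 187.7604495 ]
[351 144] [369.73975565 194.1927278 ]
```

View pics/c6.png

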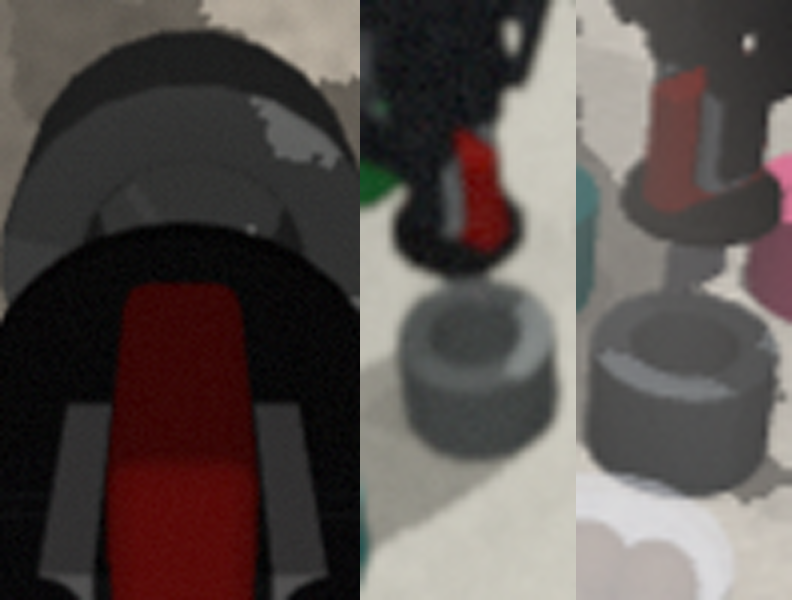

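Run:
```python
from h import *
D,S=cam("side"),cam("scene")
print(onz(D,257+(475.5-360)/6-.4,137+334/6-.4,45),onz(S,351+(685-576)/6-.4,144+340/6-.4,45))
```

```text
[527.19964936 189.6283472   45.        ] [528.88628443 188.27885599  45.        ]
```

apply_moves(
  increments=[
    {"tx": 0.0013,"ty": -0.001,"tz": 0.0,"rx": 0.0,"ry": 0.0,"rz": 0.0,"claw": 0.0},
    {"tx": 0.0013,"ty": -0.001,"tz": -0.015,"rx": 0.0,"ry": 0.0,"rz": 0.0,"claw": 0.0},
    {"tx": 0.0013,"ty": -0.001,"tz": -0.03,"rx": 0.0,"ry": 0.0,"rz": 0.0,"claw": 0.0},
    {"tx": 0.0013,"ty": -0.001,"tz": -0.042,"rx": 0.0,"ry": 0.0,"rz": 0.0,"claw": 0.0},
    {"tx": 0.0013,"ty": -0.001,"tz": -0.05,"rx": 0.0,"ry": 0.0,"rz": 0.0,"claw": 0.0},
    {"tx": 0.0013,"ty": -0.001,"tz": -0.053,"rx": 0.0,"ry": 0.0,"rz": 0.0,"claw": 0.0},
    {"tx": 0.0013,"ty": -0.001,"tz": -0.053,"rx": 0.0,"ry": 0.0,"rz": 0.0,"claw": 0.0},
  ],
)

```text
clock: 17.3
eef_pos: [527.6, 189.8, 59.8]
tool_rot: [-3.141, 0.0, 1.789]
force: [0.0, -0.1, -0.7]
width: 13.4
```

apply_moves(
  increments=[
    {"tx": 0.0,"ty": 0.0,"tz": -0.001,"rx": 0.0,"ry": 0.0,"rz": 0.0,"claw": 0.0},
    {"tx": 0.0,"ty": 0.0,"tz": -0.002,"rx": 0.0,"ry": 0.0,"rz": 0.0,"claw": 0.0},
    {"tx": 0.0,"ty": 0.0,"tz": -0.002,"rx": 0.0,"ry": 0.0,"rz": 0.0,"claw": 0.0},
  ],
)

```text
clock: 17.6
eef_pos: [527.8, 190.0, 58.3]
tool_rot: [3.141, -0.0, 1.789]
force: [-0.3, 0.9, -1.1]
width: 13.2
```

apply_moves(
  increments=[
    {"tx": 0.0,"ty": 0.0,"tz": -0.001,"rx": 0.0,"ry": 0.0,"rz": 0.0,"claw": 0.0},
    {"tx": 0.0,"ty": 0.0,"tz": -0.0015,"rx": 0.0,"ry": 0.0,"rz": 0.0,"claw": 0.0},
    {"tx": 0.0,"ty": 0.0,"tz": -0.0015,"rx": 0.0,"ry": 0.0,"rz": 0.0,"claw": 0.0},
  ],
)

```text
clock: 17.9
eef_pos: [527.9, 190.1, 58.2]
tool_rot: [3.141, -0.001, 1.789]
force: [-2.9, -0.2, 12.5]
width: 13.2
```

Contact at 58.2 mm, the same height as at the grasp. I open the jaws a little, then rise.

apply_moves(
  increments=[
    {"tx": 0.0,"ty": 0.0,"tz": 0.001,"rx": 0.0,"ry": 0.0,"rz": 0.0,"claw": 0.0},
    {"tx": 0.0,"ty": 0.0,"tz": 0.001,"rx": 0.0,"ry": 0.0,"rz": 0.0,"claw": 0.02},
    {"tx": 0.0,"ty": 0.0,"tz": 0.001,"rx": 0.0,"ry": 0.0,"rz": 0.0,"claw": 0.035},
    {"tx": 0.0,"ty": 0.0,"tz": 0.001,"rx": 0.0,"ry": 0.0,"rz": 0.0,"claw": 0.05},
    {"tx": 0.0,"ty": 0.0,"tz": 0.001,"rx": 0.0,"ry": 0.0,"rz": 0.0,"claw": 0.05},
    {"tx": 0.0,"ty": 0.0,"tz": 0.02,"rx": 0.0,"ry": 0.0,"rz": 0.0,"claw": 0.05},
    {"tx": 0.0,"ty": 0.0,"tz": 0.06,"rx": 0.0,"ry": 0.0,"rz": 0.0,"claw": 0.05},
    {"tx": 0.0,"ty": 0.0,"tz": 0.1,"rx": 0.0,"ry": 0.0,"rz": 0.0,"claw": 0.05},
    {"tx": 0.0,"ty": 0.0,"tz": 0.15,"rx": 0.0,"ry": 0.0,"rz": 0.0,"claw": 0.05},
    {"tx": 0.0,"ty": 0.0,"tz": 0.19,"rx": 0.0,"ry": 0.0,"rz": 0.0,"claw": 0.05},
    {"tx": 0.0,"ty": 0.0,"tz": 0.19,"rx": 0.0,"ry": 0.0,"rz": 0.0,"claw": 0.05},
    {"tx": 0.0,"ty": 0.0,"tz": 0.19,"rx": 0.0,"ry": 0.0,"rz": 0.0,"claw": 0.05},
  ],
)

```text
clock: 19.1
eef_pos: [527.9, 190.2, 247.2]
tool_rot: [3.14, -0.001, 1.789]
force: [-0.4, -0.1, 0.4]
width: 50.0
```

Run:
```python
from h import *
W=cam("wrist"); s=read_state();print(s["eef_pos"],s["tool_rot"],s["force"],s["width"])
im=snap("wrist","w6.png"); s2=snap("side","side5.png"); D=cam("side")
def crop(C,i,q,w,h,f):
    c=proj(C,q).astype(int)-[w//2,h//2]; print(c); return cv2.resize(i[c[1]:c[1]+h,c[0]:c[0]+w,::-1],(w*f,h*f),interpolation=cv2.INTER_CUBIC)
q=[528.3,189.5,60]
r=np.vstack([crop(D,s2,q,66,50,6),crop(D,s2,[549.4,-219.9,107],66,50,6)])
cv2.imwrite('pics/c7.png',np.hstack([crop(W,im,q,100,150,4),r]))
```

```text
[527.87926201 190.21053302 247.24617021] [ 3.13988669e+00 -8.51199583e-04  1.78908553e+00] [-0.36299348 -0.05813223  0.36507429] 50.03128824255912
[242 162]
[379 247]
[266  97]
```

View pics/c7.png

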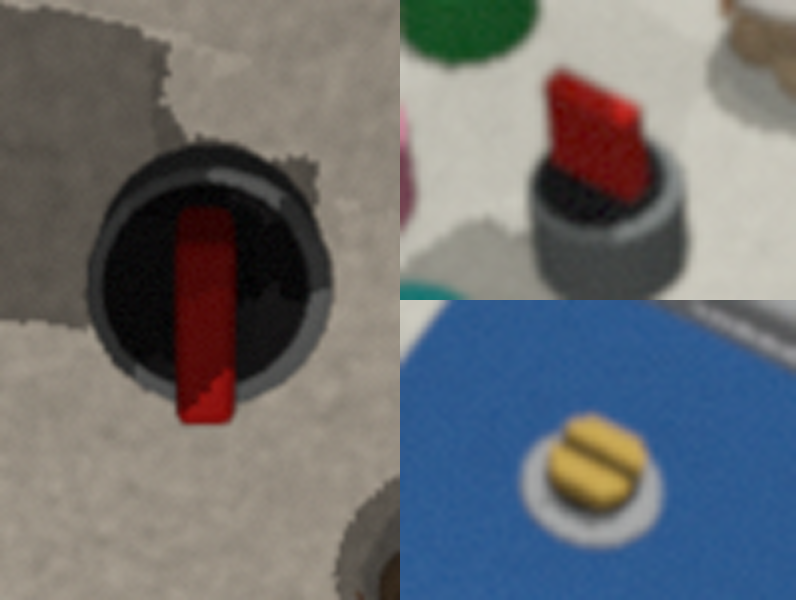

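The key hangs upright in the stand: collar centred on the grey rim at about (207, 285) in the left crop. The stud's slot lies across the cover at about (600, 455) in the right crop. The gripper is clear of everything, so I'm handing in.

```bash
python3 -c "
from cell import finish_job; print(finish_job())"
```

```text
the job is handed in; nothing more can be done
None
```

I shut the cover, locked it with the key, hung the key back in the grey stand and handed the job in at about 19 s of the 64 s allowed. The hand-in reports no verdict.

- **Cover:** it is shut. I pressed it with 24 N, and the fingers stopped at 88.9 mm; the shut cover's top should lie at 89 mm.
- **Stud:** I pressed it to its stop and turned the key 1.69 rad, plus a little extra. When I raised the key, the force dropped to about zero near 148 mm tool height. Pressing down at that height had shown 3–4 N, so the stud is in its catch. The pictures agree: the slot lies across the cover, and the head's top is at about 107 to 108 mm (107 mm expected).
- **Key:** it stands upright with its collar on the rim, released at the same tool height as at the grasp (58.2 mm). I judged the centring by eye: the grey ring looks nearly even around the collar.
- **Gripper and tubs:** the gripper hung clear above the stand at hand-in. I kept all paths clear of the tubs, but took no final measurement of where they stand.

The first move call was refused for "bad value" before anything moved; written out with every key and a small non-zero opening, it was accepted. In the rest, arm readings and camera estimates differed by only 1–3 mm, and I corrected for that before the slot and the stand.

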